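Refit the stud plate and cam on the creasing machine's drive

ROBOT

A 6-joint arm with a two-finger parallel gripper is mounted at the origin on the work surface; the furniture and walls round the work are solid. World frame = base frame: x ahead of the robot, y to its left, z up, the work surface at z = 0. Lengths are in mm, angles in degrees, forces in N, time in s.
With the tool pointing down it reaches from about 325 to 925 mm from the base axis. Payload 3.1 kg.
Tool frame: the origin (TCP) lies at the very end of the fingers, on their centre line; the grasp point (between the pads) lies grasp_offset behind it (grasp_offset is the distance from the TCP to the grasp point, in mm); z points along the fingers, y is the line along which they close (so a half turn about z gives the same grasp; the last joint's range is limited). The gripper opens to 85 mm and grips with 20 to 120 N. Pads are 22 mm wide; open, the fingers measure 114 mm over their backs; the gripper's body (76 mm by 85 mm) begins 54 mm behind the grasp point. The pads swing forward as they close: fully open they stand 13 mm farther back than shut.
Start: joints at [63.53, 12.427, 92.441, -0, 75.132, -6.429], TCP at [214.176, 587.169, 231.3] pointing down, gripper open.
Joint ranges: [-157.48, 157.48], [-44.54, 120.13], [17.64, 146.25], [-64.5, 244.5], [7.68, 150.69], [-147.95, 147.95]. Speed limits (degrees/s): [159.86, 159.86, 180, 180, 180, 180].

INTERFACE

Orientations are given as [roll, pitch, yaw] about the fixed x, y, z axes, in that order (R = Rz(yaw) Ry(pitch) Rx(roll)).
In Python, from station import * gives the robot as it stands. Calls block until the motion is done:
- goto(position, orientation): joint-space move of the TCP to a pose.
- move_l(position, attitude=None, speed=150): straight line of the TCP; attitude=None keeps the orientation; speed is the mean speed in mm/s.
- move_j(angles): joint-space move.
- grip(opening, squeeze=None): finger opening in mm; squeeze is the grip in N (None keeps the last); returns when the fingers have stopped.
- wait(seconds).
- solve_ik(position, orientation): joint angles nearest the present ones, or None.
- get_obs(): the state.
- get_image(name): name is "side" or "top" or "wrist"; returns the picture (400x640x3 uint8, red, green, blue); there is no depth.
- get_calibration(name): a dict with "fx", "fy", "cx", "cy" (pixels), "R" (3x3) and "t" (3): a world point X has camera coordinates R X + t; the wrist camera has in their place "mount" (4x4, takes a point from camera to tool coordinates, whose origin is the TCP and whose axes are the flange's). Camera axes: x right, y down, z forward; pixel columns grow to the right and rows downward; lengths in mm; the calibration is good to about 2 mm. A picture is of the moment at which its call begins: read the wrist's pose just before it. get_calibration takes no time and is no camera call.
A pose or a line that the arm cannot do raises Unreachable and nothing moves.
- sign_off(): hands the job in; it is judged then, once.
Trained networks look in the newest picture that a camera, given by its name, has taken for a name from the list of things; names that differ only in an ending like _2 or _b are one class to them, and where a whole thing is asked for, a point or a joint stands for the part that bears it (a point fixed in the world has none). Each returns a list of dicts, best first, with "score" (0 to 1); they miss things now and then, are a little off and sometimes report something else, mostly with a low value. They report only what shows in the picture. A call takes as long as a camera call. They do not tell look-alikes from the thing itself.
- spot_in(name, camera): "extent" ([centre column, centre row, width, height] in pixels, round what is visible of it).
- regions_of(name, camera): "region" (400x640 bool, what is visible of it) and "extent" ([centre column, centre row, width, height] in pixels, round what is visible of it).
The state is a dict: "t": time; "joint_pos": joint angles; "qvel": joint speeds; "effort": joint torques, N m; "tcp_pos": TCP position; "ee_rot": TCP orientation; "wrist_force": force on the tool from outside, world axes, zero at the start; "moment": the same for the moment, N m; "grip_width": finger opening in mm; "grip_force": force on a finger pad.
Only numpy, scipy, OpenCV 4.12 (cv2) and the standard library are available. Lean on these libraries where they do the work, as an engineer would, in place of code of your own. Each camera call takes 0.05 s, during which the arm holds its last target. There are 200 camera calls.

TASK

Put the creasing machine's drive unit back together: turn the blue plate so that its three holes match the three studs of the hub and slide it fully home, boss upward, until it lies flat on the hub. Then fit the brass D-bore cam over the flatted shaft, with its flat matched to the shaft's, until it rests flat on the plate's boss, and let go. Leave the brass weight, round tin, ribbon spool and scissors where they are.

Things in the scene. Friction and masses are not known exactly. Their poses are not given: they have to be found in the camera images.
- drive: Fixed drive unit: dark base 130x130 mm, green housing 118x118 mm with top 42 mm above the table, and on it a dark round hub, diameter 94 mm, its flat face 50 mm above the table, with three studs and a central shaft. A black motor (diameter 48 mm) sticks out to 108 mm from the axis on its +x side. Origin: on the table under the hub's axis; z up.
- red_stud (a point): Tip of the red stud, 36 mm from the drive's axis along its +x axis. Two steel studs of the same shape stand at +140 and -140 degrees from it about the axis, also at radius 36 mm. Studs: diameter 8 mm, 18 mm high above the hub face (tips 68 mm above the table), the last 6 mm a cone down to diameter 3 mm.
- shaft_tip (a point): Tip of the fixed upright steel shaft on the drive's axis, 104 mm above the table. Shaft: diameter 16 mm with one flat facing the drive's +x (toward the red stud), 4.5 mm from the axis; straight to 94 mm above the table, then it tapers over 10 mm to 0.55 of its section.
- stud_plate: Loose blue round plate, diameter 96 mm, 10 mm thick, about 0.25 kg, lying boss up. Origin: centre of its underside; z up. Three through holes, diameter 11 mm, at radius 36 mm, at 0, +140 and -140 degrees from its +x axis: it fits one way only, its +x along the drive's +x. Home, its origin is on the drive's axis, 50 mm above the table. A 24 mm bore clears the shaft.
- boss_dot (a point): Red dot on top of the plate's boss, 19.6 mm from the plate's axis toward the hole at 0 degrees (+x), 30 mm above the underside. The boss, 10 to 30 mm above the underside, is a round of diameter 54 mm with two flats 36 mm apart that face the plate's +y and -y: grip it across these.
- cam: Loose brass cam, 20 mm thick, about 0.13 kg, lying flat. Origin: on its bore's axis at the underside; z up. Parallel flanks 34 mm apart face +y and -y (straight from x = -8 to +14 mm; grip here). Back at x = -17 mm. Through bore: D shape, diameter 18.5 mm, its flat on the +x (lobe) side, 5.7 mm from the axis. Seated, its origin is on the drive's axis 80 mm above the table.
- lobe_tip (a point): End of the cam's narrowing lobe, 34 mm from the bore's axis along the cam's +x, 10 mm above the underside. Seated, it points along the drive's +x, over the red stud; the shaft's tip then stands 4 mm out of the cam.
- weight: Brass paper weight with a knob, diameter 40 mm, 44 mm high, standing loose; origin at the centre of its underside. Bystander.
- tin: Round tin, diameter 61 mm, 28 mm high, loose; origin at the centre of its underside. Bystander.
- spool: Spool of red ribbon, diameter 60 mm, 22 mm high, loose; origin at the centre of its underside. Bystander.
- shears: Scissors with black handles, 196 mm long along y, 76 mm wide, 9 mm high, lying loose; origin at the centre of the underside. Bystander.
Things that resemble listed ones, but are neither listed nor needed, are in the scene too. Several things look just like the drive: the one meant starts nearest to the robot's base.

How it is judged (in metres and radians):
On the way, in this order (a step that is already met when the one before it is completed fails the run):
1. the blue plate is fully home on the three studs, flat on the hub (horizontal distance between stud_plate and drive below 0.003 m and z of stud_plate in the frame of drive between 0.047 and 0.0525 m and angle between stud_plate's own z axis and vertical below 0.07 rad and angle between the x axis of stud_plate and the x axis of drive, either way round below 0.12 rad), for 0.2 s.
2. the cam is seated on the flatted shaft, flat on the plate's boss (all of step 1 and horizontal distance between cam and drive below 0.003 m and z of cam in the frame of drive between 0.077 and 0.0825 m and angle between cam's own z axis and vertical below 0.07 rad and angle between the x axis of cam and the x axis of drive, either way round below 0.25 rad), for 0.2 s.
At the end, for the whole second after the job is handed in: Plate on the studs and cam on the shaft: each within 3 mm of the drive's axis, within 2.5 mm of fully home and level within 0.07 rad, the plate's x axis within 0.12 rad of the drive's, the cam's within 0.25 rad; both at rest and released (all of step 2 and linear speed of each of stud_plate, cam below 0.02 m/s and contact force between the fingers and stud_plate below 0.2 N and contact force between the fingers and cam below 0.2 N); the robot touches nothing.
It fails at once if the brass weight is moved by more than 30 mm (distance of weight from where it was at the start of the episode above 0.03 m).
It fails at once if the round tin is moved by more than 30 mm (distance of tin from where it was at the start of the episode above 0.03 m).
It fails at once if the ribbon spool is moved by more than 30 mm (distance of spool from where it was at the start of the episode above 0.03 m).
It fails at once if the pair of scissors is moved by more than 30 mm (distance of shears from where it was at the start of the episode above 0.03 m).
It also fails if it takes over 72 s, if anything falls off the work surface, if the arm or the gripper's body presses on something with over 40 N, if the wrist force passes 120 N, or if a joint passes its speed limit or range.

## Working session

There is one attempt and no reset: what is moved stays moved. The work goes in short steps, each a Python script; the robot and the scene stay as the last script left them, time stands still between calls to the robot, and variables do not carry over. Pictures are saved under pics/ and viewed, at most 10 in all, crops included, and the job is handed in when it is done.

```bash
mkdir -p pics; ls; cat > h.py <<'E'
from station import *
import numpy as np, cv2
def save(n,img): cv2.imwrite(f'pics/{n}.png',cv2.cvtColor(img,cv2.COLOR_RGB2BGR))
def cam(name,obs=None):
    c=get_calibration(name)
    K=np.array([[c['fx'],0,c['cx']],[0,c['fy'],c['cy']],[0,0,1]])
    if 'R' in c: return K,np.array(c['R']),np.array(c['t'])
    from scipy.spatial.transform import Rotation as Ro
    T=np.eye(4);T[:3,:3]=Ro.from_euler('xyz',obs['ee_rot'],degrees=True).as_matrix();T[:3,3]=obs['tcp_pos']
    M=np.linalg.inv(T@np.array(c['mount']));return K,M[:3,:3],M[:3,3]
def onz(C,uv,z):
    K,R,t=C;o=-R.T@t;d=R.T@np.linalg.inv(K)@np.array([uv[0],uv[1],1.]);return o+d*(z-o[2])/d[2]
def proj(C,X):
    K,R,t=C;p=K@(R@np.array(X,float)+t);return p[:2]/p[2]
E
python3 - <<'E'
from h import *
for n in ['top','side']:
    save(n+'0',get_image(n)); C=cam(n); print(n,'pos',(-C[1].T@C[2]).round())
    for k,z in [('drive',50),('red_stud',68),('shaft_tip',104),('stud_plate',10),('boss_dot',30),('cam',10),('lobe_tip',10),('weight',20),('tin',14),('spool',11),('shears',4)]:
        for r in spot_in(k,n): print(k,round(r['score'],2),np.round(r['extent']),onz(C,r['extent'][:2],z).round())
print(get_calibration('wrist'),get_obs())
E
```

```text
pics
top pos [488. -34. 997.]
drive 0.92 [440. 161.  51.  68.] [ 639. -344.   50.]
drive 0.55 [320. 198.  58.  72.] [537. -36.  50.]
drive 0.49 [370. 136.  24.  29.] [ 699. -164.   50.]
red_stud 0.61 [321. 197.  55.  68.] [539. -39.  68.]
red_stud 0.56 [442. 160.  54.  69.] [ 639. -343.   68.]
shaft_tip 0.88 [320. 198.  55.  66.] [535. -36. 104.]
shaft_tip 0.68 [439. 162.  54.  67.] [ 628. -323.  104.]
stud_plate 0.76 [233. 188.  36.  39.] [559. 194.  10.]
boss_dot 0.77 [231. 191.  33.  33.] [550. 194.  30.]
cam 0.47 [401. 220.  18.  21.] [ 485. -254.   10.]
lobe_tip 0.49 [400. 218.  17.  19.] [ 489. -252.   10.]
weight 0.62 [241. 130.  16.  15.] [714. 175.  20.]
weight 0.39 [231. 189.  37.  31.] [555. 196.  20.]
tin 0.92 [371. 138.  20.  24.] [ 703. -171.   14.]
spool 0.78 [239. 268.  17.  25.] [350. 172.  11.]
spool 0.39 [399. 219.  16.  17.] [ 488. -248.   11.]
shears 0.59 [403. 268.  72.  28.] [ 357. -262.    4.]
shears 0.52 [321. 197.  57.  70.] [541. -40.   4.]
side pos [ 151. -889.  548.]
drive 0.68 [433. 300.  93.  78.] [ 599. -386.   50.]
drive 0.61 [319. 236.  74.  54.] [50
[... 1301 characters left out ...]
        1.00000000e+00]])} {'t': 1.2, 'joint_pos': array([ 6.35281983e+01,  1.24295765e+01,  9.24411667e+01,  2.11606729e-03,
        7.51319084e+01, -6.42757198e+00]), 'qvel': array([-0.02132409, -0.00983964,  0.05290025, -0.0242405 ,  0.00848297,
       -0.02569753]), 'effort': array([ 8.58746444e-05, -3.96898985e+01, -3.04247260e+01, -9.13576628e-05,
        1.03626571e-03, -1.15977947e-06]), 'tcp_pos': array([214.17853024, 587.1661496 , 231.27582813]), 'ee_rot': array([-1.79997594e+02, -2.32917126e-03,  1.59955227e+02]), 'wrist_force': array([ 0.17345934,  0.35454862, -0.06489761]), 'moment': array([0.01843282, 0.00532913, 0.03631375]), 'grip_force': 0.0, 'grip_width': 85.41603952187273}
```

View pics/top0.png

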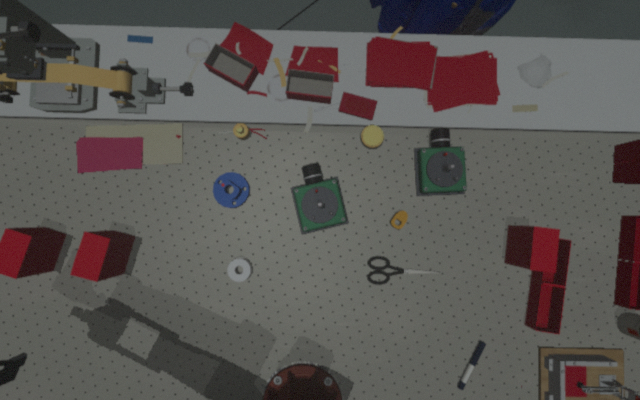

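View pics/side0.png

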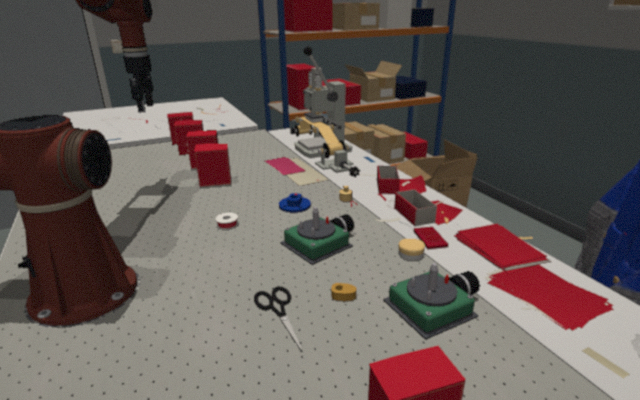

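```bash
cat >> h.py <<'E'
DOWN=lambda yaw:[180,0,yaw]
E
python3 - <<'E'
from h import *
import pickle
L={}
for k,p,yaws,names in [('drive',[527,-36,205],(13,193),['drive','red_stud','shaft_tip']),('cam',[487,-252,130],(193,13),['cam','lobe_tip']),('plate',[555,194,150],(13,193),['stud_plate','boss_dot'])]:
    for y in yaws:
        try: goto(p,DOWN(y))
        except Unreachable as e: print('unr',k,y); continue
        wait(0.15)
        o=get_obs(); im=get_image('wrist'); L[k,y]=(o,im); C=cam('wrist',o)
        save(f'{k}{y}',im); print(k,y,o['t'],proj(C,p[:2]+[50]))
        for n in names:
            for r in spot_in(n,'wrist'): print(n,round(r['score'],2),np.round(r['extent'],1))
pickle.dump(L,open('L.pkl','wb'))
m=[cv2.resize(L[k][1],(400,250)) for k in L]
a=np.vstack([np.hstack(m[:2]),np.hstack(m[2:4])]) ; save('m1',a)
E
```

```text
drive 13 3.825 [314.92234739 181.23824784]
drive 0.83 [310.9 151.8 126.7 177.4]
drive 0.62 [593.6 146.4  89.6 141.4]
red_stud 0.63 [308.8 153.  127.2 175.8]
red_stud 0.57 [592.8 147.6  89.2 139.7]
shaft_tip 0.93 [309.4 152.2 131.5 174.9]
shaft_tip 0.93 [594.  145.9  89.1 141.4]
drive 193 6.825 [314.0538259  181.38067051]
drive 0.89 [ 38.  212.6  72.9 169.3]
drive 0.72 [318.6 189.9 127.5 180.8]
red_stud 0.88 [ 35.4 211.7  70.6 170.2]
red_stud 0.87 [316.5 190.  129.3 179.4]
shaft_tip 0.98 [317.7 189.4 127.6 178.4]
shaft_tip 0.92 [ 38.  210.5  75.9 167.4]
cam 193 8.1 [312.95272556 204.90582999]
cam 0.82 [323.1 190.5  59.4  59.2]
lobe_tip 0.56 [322.4 190.3  59.6  58.3]
cam 13 11.05 [314.29446187 206.41425912]
cam 0.79 [306.4 189.4  57.8  58.8]
lobe_tip 0.73 [303.9 189.8  57.5  58.7]
plate 13 13.0083 [312.65335716 198.28323198]
stud_plate 0.72 [301.5 179.6 107.3 107.7]
boss_dot 0.56 [300.4 180.5 108.1 107.6]
plate 193 15.9583 [314.05583734 198.73741615]
stud_plate 0.83 [325.6 184.4 108.2 104.9]
boss_dot 0.93 [324.3 186.2 105.8 103.2]
```

View pics/m1.png

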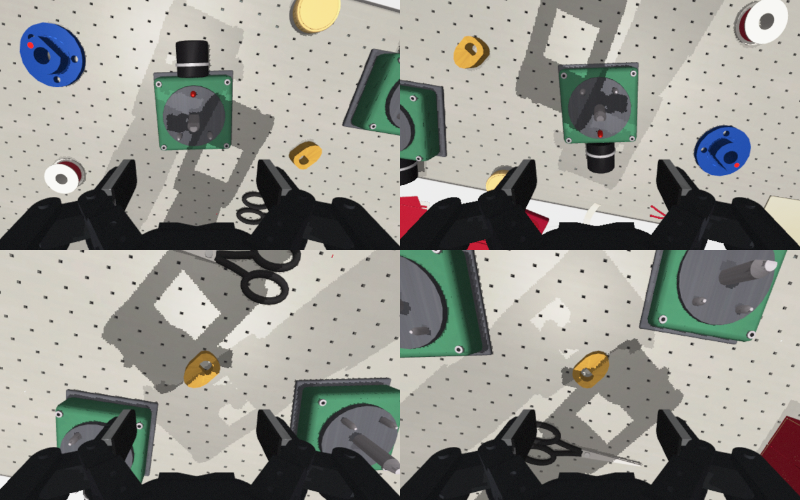

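View pics/plate193.png

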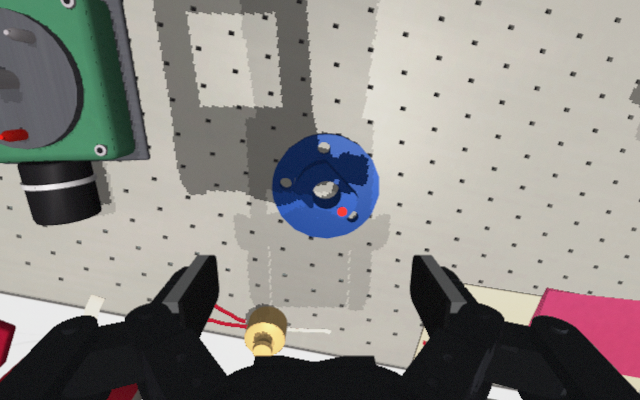

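```bash
cat > fit.py <<'E'
from h import *
import pickle
from scipy.optimize import least_squares
def hull(P): return cv2.convexHull(np.array(P,np.float32).reshape(-1,1,2))
A=np.radians(np.arange(0,360,4)); circ=lambda r:np.c_[r*np.cos(A),r*np.sin(A)]
def camshape(w):
    a=np.radians(np.arange(90,181,10)); b=np.c_[-8+9*np.cos(a),8+9*np.sin(a)]
    h=np.vstack([[34,w],[14,17],b]); return np.vstack([h,h[::-1]*[1,-1]])
def place(S,x,y,yaw,z):
    c,s=np.cos(yaw),np.sin(yaw); return np.c_[S@np.array([[c,s],[-s,c]])+[x,y],np.full(len(S),z)]
def sil(C,S,p,zs): return hull([proj(C,X) for z in zs for X in place(S,*p,z)])
def big(m,uv):
    m=cv2.morphologyEx(m.astype(np.uint8),cv2.MORPH_CLOSE,np.ones((3,3)))
    n,l,st,ce=cv2.connectedComponentsWithStats(m)
    ok=[i for i in range(1,n) if st[i,4]>8]; 
    return l==min(ok,key=lambda i:np.hypot(*(ce[i]-uv))-0.02*st[i,4])
def hs(im): return [c.astype(int) for c in cv2.split(cv2.cvtColor(im,cv2.COLOR_RGB2HSV))]
def cont(m): return hull(max(cv2.findContours(m.astype(np.uint8),cv2.RETR_EXTERNAL,cv2.CHAIN_APPROX_NONE)[0],key=len))
def dense(H):
    P=H.reshape(-1,2); Q=np.roll(P,-1,0); out=[]
    for a,b in zip(P,Q): n=max(1,int(np.hypot(*(b-a))/2)); out+=[a+(b-a)*i/n for i in range(n)]
    return out
def dist(H,pts,grow=0.5): return np.array([cv2.pointPolygonTest(H,(float(u),float(v)),True)-0 for u,v in pts])-(-0)  # +inside
E
cat > f1.py <<'E'
from fit import *
L=pickle.load(open('L.pkl','rb')); tiles=[]
for (k,y),(o,im) in L.items():
    C=cam('wrist',o); h,s,v=hs(im); p0=o['tcp_pos'][:2]; red=((h<6)|(h>172))&(s>140)&(v>60)
    if k=='drive':
        g=big((h>55)&(h<95)&(s>70),proj(C,[*p0,50])); fill=np.zeros(g.shape,np.uint8); cv2.fillPoly(fill,[cont(g).astype(np.int32)],1)
        hole=cv2.morphologyEx(((fill>0)&~g).astype(np.uint8),cv2.MORPH_OPEN,np.ones((7,7)))
        hm=big(hole,proj(C,[*p0,50])); pts=dense(cont(hm)); S=circ(47);zs=(42,50); off=.5
        r=cv2.minAreaRect(cont(g)); Q=[onz(C,q,42) for q in cv2.boxPoints(r)]; d=Q[1]-Q[0]; print('rect',np.mean(Q,0).round(1),np.linalg.norm(d),np.linalg.norm(Q[2]-Q[1]),np.degrees(np.arctan2(d[1],d[0]))%90)
    elif k=='cam': m=big((h>12)&(h<32)&(s>120),proj(C,[*p0,10])); pts=dense(cont(m)); zs=(0,20); off=.5
    else: m=big((h>98)&(h<125)&(s>110),proj(C,[*p0,10])); pts=dense(cont(m)); S=circ(48);zs=(0,10); off=.5
    if k=='cam':
        uv=cont(m).reshape(-1,2).mean(0); c=onz(C,uv,10)[:2]; best=None
        for a in range(0,360,45):
            f=least_squares(lambda q:dist(sil(C,camshape(q[3]*10),q[:3]*[1,1,.05],zs),pts)-off,[*(c-8*np.array([np.cos(np.radians(a)),np.sin(np.radians(a))])),np.radians(a)/.05,.7],diff_step=1e-3,loss='soft_l1',x_scale=[1,1,1,.3])
            if best is None or f.cost<best.cost: best=f
        q=best.x; P=[q[0],q[1],q[2]*.05]; S=camshape(q[3]*10); print(k,y,np.round(P[:2],2),np.degrees(P[2]).round(2),'w',q[3]*10,'rms',np.sqrt(np.mean(best.fun**2)))
    else:
        f=least_squares(lambda q:dist(sil(C,S,[q[0],q[1],0],zs),pts)-off,p0,diff_step=1e-3,loss='soft_l1')
        P=[*f.x,0]; z=59 if k=='drive' else 30
        rm=big(red,proj(C,[*f.x,50])) if k=='drive' else big(red&(cv2.dilate(m.astype(np.uint8),np.ones((5,5)))>0),proj(C,[*f.x,10]))
        vv,uu=np.nonzero(rm); d=onz(C,(uu.mean(),vv.mean()),z)[:2]-f.x
        P[2]=np.arctan2(d[1],d[0]); print(k,y,np.round(f.x,2),'rms',np.sqrt(np.mean(f.fun**2)),'red r',np.hypot(*d),'yaw',np.degrees(P[2]).round(2),len(uu))
    ov=im.copy(); cv2.polylines(ov,[np.round(sil(C,S,P,zs)).astype(np.int32)],True,(255,0,255),1)
    for u,w_ in pts[::3]: ov[int(w_),int(u)]=(0,255,255)
    ex=[(0,0,104),(36,0,68),(36*np.cos(2.443),36*np.sin(2.443),68),(36*np.cos(2.443),-36*np.sin(2.443),68)] if k=='drive' else [(0,0,20),(34,0,10)] if k=='cam' else [(0,0,30),(19.6,0,30),(36,0,10)]
    for X in ex:
        w3=place(np.array([X[:2]]),*P,X[2])[0]; u=proj(C,w3); cv2.circle(ov,tuple(np.round(u).astype(int)),1,(255,255,255),-1)
    c=proj(C,[P[0],P[1],20]).astype(int); x0=max(c[0]-66,0);y0=max(c[1]-75,0); tiles.append(cv2.resize(ov[y0:y0+150,x0:x0+133],(266,300),interpolation=cv2.INTER_NEAREST))
save('fit1',np.vstack([np.hstack(tiles[0::2]),np.hstack(tiles[1::2])]))
E
python3 f1.py
```

```text
rect [523.  -32.5  42. ] 112.61001894782191 115.88740331954034 14.537932264337584
drive 13 [520.49 -33.01] rms 0.3448948534349936 red r 36.287307647825834 yaw 14.47 70
rect [519.8 -33.1  42. ] 113.00285166824123 118.93872504504905 14.76244822385101
drive 193 [519.8  -33.04] rms 0.25227336265537426 red r 35.022235760011206 yaw 14.45 79
cam 193 [ 480.84 -241.25] 326.57 w 7.2029810918735615 rms 0.9309947149445921
cam 13 [ 481.23 -241.23] -32.7 w 6.410333858630076 rms 0.9620800777922891
plate 13 [556.   204.32] rms 0.5633345860455549 red r 19.899662926507386 yaw 55.92 50
plate 193 [555.58 204.43] rms 0.5534571803965153 red r 19.554420275312985 yaw 56.27 42
```

View pics/fit1.png

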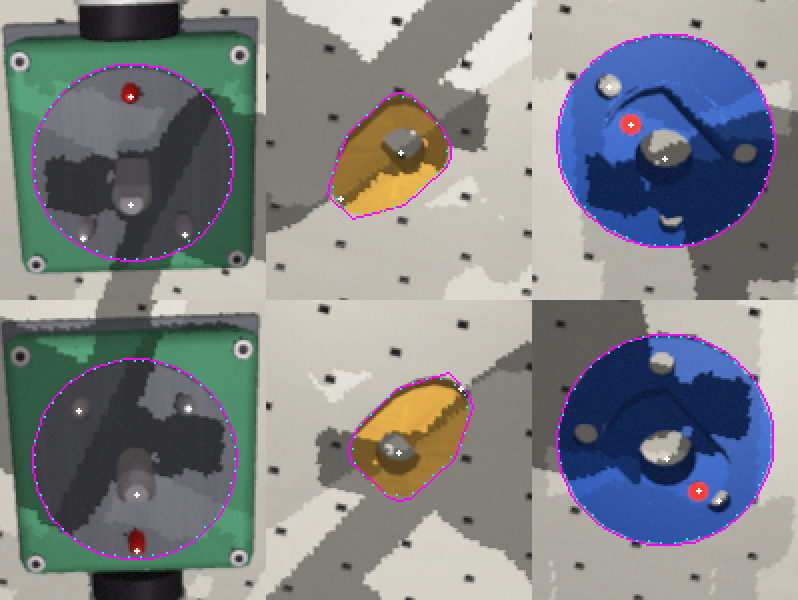

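```bash
python3 - <<'E'
from h import *
import station; print(getattr(station,'grasp_offset',None))
x,y=555.8,204.4; Y=236.1
grip(60,60)
goto([x,y,70],DOWN(Y)); move_l([x,y,14],speed=80)
f0=get_obs()['wrist_force']; grip(20,60); o=get_obs(); print(f0,o['wrist_force'],o['grip_width'],o['grip_force'],o['tcp_pos'],o['t'])
move_l([x,y,150],speed=150)
goto([520.1,-33.0,150],DOWN(194.5)); wait(.2)
o=get_obs(); im=get_image('wrist'); save('hold1',im); print(o['wrist_force'],o['grip_width'],o['tcp_pos'],o['t'])
import pickle; pickle.dump((o,im),open('hold1.pkl','wb'))
E
```

```text
18.700000000000003
[ 0.08162428 -0.27245989  0.82944398] [0.42713421 0.36498635 3.91689219] 34.64999872312704 64.04849741142243 [556.85228395 204.68245481  15.13180501] 18.4083
[-0.60023924 -0.68737728 -2.05287398] 34.58111315070839 [520.46428687 -31.70320213 149.97087896] 20.6167
```

View pics/hold1.png

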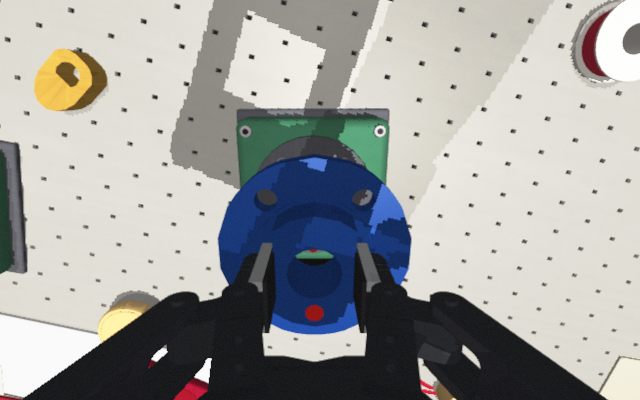

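```bash
cat > f2.py <<'E'
from fit import *
o,im=pickle.load(open('hold1.pkl','rb')); C=cam('wrist',o); h,s,v=hs(im)
m=big((h>98)&(h<125)&(s>110),(315,240)); c=max(cv2.findContours(m.astype(np.uint8),cv2.RETR_EXTERNAL,cv2.CHAIN_APPROX_NONE)[0],key=len).reshape(-1,2)
pts=[p for p in c if p[1]<285]; zb=o['tcp_pos'][2]-15.1
f=least_squares(lambda q:dist(sil(C,circ(48),[q[0],q[1],0],(zb,zb+10)),pts)-.5,o['tcp_pos'][:2],diff_step=1e-3,loss='soft_l1')
red=((h<6)|(h>172))&(s>140)&(v>60); vv,uu=np.nonzero(big(red,(315,313))); d=onz(C,(uu.mean(),vv.mean()),zb+30)[:2]-f.x
print(f.x,np.sqrt(np.mean(f.fun**2)),np.hypot(*d),np.degrees(np.arctan2(d[1],d[0])),'tcp',o['tcp_pos'],o['ee_rot'])
a=np.radians(194.5); e=f.x-o['tcp_pos'][:2]; print('in tool x,y*',e@[np.cos(a),np.sin(a)],e@[-np.sin(a),np.cos(a)])
o=get_obs(); print(o['tcp_pos'],o['ee_rot'],o['qvel'].round(2),o['t'],o['joint_pos'],solve_ik([520.1,-33.0,150],DOWN(194.5)))
E
python3 f2.py
```

```text
[519.89639504 -31.83266501] 24.931101612703713 19.11687141777707 14.490264726334809 tcp [520.46428687 -31.70320213 149.97087896] [ 1.79986393e+02  8.04587771e-03 -1.65360191e+02]
in tool x,y* 0.5822180535049115 -0.016849578741325148
[520.41734093 -31.81951779 149.96680129] [ 1.79989685e+02  4.38562791e-03 -1.65373169e+02] [-0.19 -0.06  0.15  0.02 -0.03  0.  ] 20.6667 [-1.12210800e+01  4.80556338e+00  1.10373127e+02  1.23704398e-02
  6.48218605e+01 -1.15853174e+02] [ -11.34977848    4.77418815  110.40301506    0.           64.82279679
 -115.84977848]
```

```bash
python3 - <<'E'
from h import *
x,y=520.73,-32.84
move_l([x,y,125],speed=150); wait(.5)
f0=get_obs()['wrist_force']; print(get_obs()['tcp_pos'],f0)
for z in [108,95,86,82,79,76,73,70,67.5,65.5,64.7]:
    move_l([x,y,z],speed=40); o=get_obs(); d=o['wrist_force']-f0
    print(z,o['tcp_pos'].round(2),d.round(1),round(o['t'],2))
    if np.linalg.norm(d)>18: print('contact');break
E
```

```text
[520.91278848 -32.93964267 125.3271682 ] [ 0.20224204  0.40774421 -1.89541366]
108 [520.49 -32.81 107.59] [ 0.1 -0.4  1.6] 22.06
95 [520.37 -32.75  94.55] [-0.4 -1.2 -0.9] 22.53
86 [520.28 -32.77  85.48] [ 0.2 -0.2 -0.2] 22.91
82 [520.47 -32.79  81.71] [-0.2 -1.2 -0.5] 23.16
79 [520.48 -32.8   78.75] [-1.3  0.1 -0.4] 23.41
76 [520.46 -32.8   75.72] [0.4 0.5 0.3] 23.66
73 [520.47 -32.8   72.72] [-0.4 -1.3  0. ] 23.91
70 [520.45 -32.8   69.7 ] [-0.4 -0.5  0.2] 24.16
67.5 [520.5  -32.81  67.25] [ 0.1 -0.1 -0.5] 24.41
65.5 [520.6  -32.79  65.36] [-0.7 -0.9 -0.9] 24.66
64.7 [520.81 -32.86  65.12] [-2.4 -0.3  3.6] 24.91
```

```bash
python3 - <<'E'
from h import *
import pickle
x,y=520.73,-32.84
grip(58); o=get_obs(); print(o['wrist_force'],o['grip_width'],o['t'])
move_l([x,y,190],speed=200); wait(.2); o=get_obs(); im=get_image('wrist'); save('seat1',im); pickle.dump((o,im),open('seat1.pkl','wb'))
cx,cy=483.5,-242.8
goto([cx,cy,60],DOWN(147)); wait(.3); move_l([cx,cy,4],speed=80); print(get_obs()['tcp_pos'])
grip(20,60); o=get_obs(); print(o['tcp_pos'],o['ee_rot'],o['grip_width'],o['grip_force'],o['wrist_force'],o['t'])
move_l([cx,cy,160],speed=200)
goto([520.1,-33,160],DOWN(194.5)); wait(.4)
o=get_obs(); im=get_image('wrist'); pickle.dump((o,im),open('hold2.pkl','wb')); print(o['tcp_pos'],o['ee_rot'],o['grip_width'],o['wrist_force'],o['t'])
save('hold2',np.hstack([pickle.load(open('seat1.pkl','rb'))[1][80:400,120:520],im[80:400,120:520]]))
E
```

```text
[0.18248922 0.7121364  0.29010385] 58.084464300605184 25.2667
[ 483.75456029 -243.02286765    4.10858612]
[ 484.45597789 -243.44017411    5.09412732] [-1.79998911e+02  1.36759438e-01  1.46996225e+02] 32.4426432868591 62.16297795181163 [ 0.13890493 -0.18643042  3.20340567] 28.7667
[520.1679867  -33.79749135 160.10531452] [-1.79992012e+02  9.48292362e-03 -1.65587999e+02] 32.47292890932038 [ 0.25535998  0.79134594 -1.70110576] 30.9583
```

View pics/hold2.png

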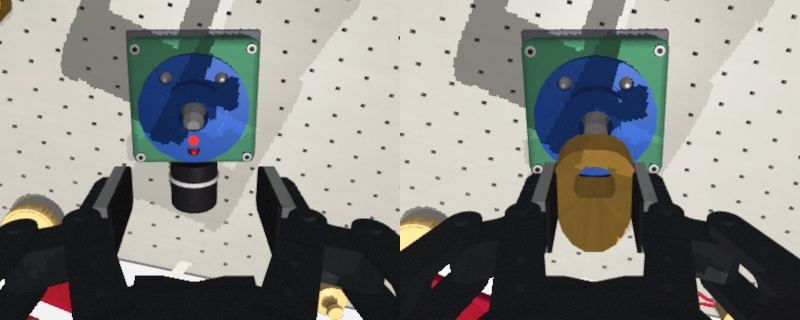

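```bash
python3 - <<'E'
from fit import *
o,im=pickle.load(open('hold2.pkl','rb')); C=cam('wrist',o); t=o['tcp_pos']; a=np.radians(194.41)
tx=np.array([np.cos(a),np.sin(a)])
for off in (3,4.1,5):
    r=[]
    for X,z in [(-17,0),(-17,20),(-9.25,20),(5.7,20),(5.7,0),(34,20)]:
        p=t[:2]+tx*(off-X); r.append(proj(C,[*p,t[2]-5.09+z]).round(1))
    print(off,[tuple(q) for q in r])
u0=int(round(r[0][0])); 
for v in list(range(208,244))+list(range(244,282)): print(v,im[v,u0-2:u0+3].mean(0).astype(int),end=' | ')
big_=cv2.resize(im[205:340,260:370],None,fx=4,fy=4,interpolation=cv2.INTER_NEAREST); save('z',big_)
E
```

```text
3 [(np.float64(314.0), np.float64(217.2)), (np.float64(314.1), np.float64(233.8)), (np.float64(314.1), np.float64(250.7)), (np.float64(314.1), np.float64(281.7)), (np.float64(314.1), np.float64(260.1)), (np.float64(314.1), np.float64(335.5))]
4.1 [(np.float64(314.0), np.float64(215.0)), (np.float64(314.1), np.float64(231.4)), (np.float64(314.1), np.float64(248.3)), (np.float64(314.1), np.float64(279.5)), (np.float64(314.1), np.float64(258.1)), (np.float64(314.1), np.float64(333.6))]
5 [(np.float64(314.0), np.float64(213.2)), (np.float64(314.0), np.float64(229.4)), (np.float64(314.1), np.float64(246.4)), (np.float64(314.1), np.float64(277.7)), (np.float64(314.1), np.float64(256.5)), (np.float64(314.1), np.float64(331.9))]
208 [96 92 95] | 209 [95 91 94] | 210 [95 91 93] | 211 [97 94 96] | 212 [99 97 98] | 213 [103  92  80] | 214 [102  81  48] | 215 [102  76  34] | 216 [101  76  35] | 217 [101  76  34] | 218 [101  76  33] | 219 [101  76  34] | 220 [102  76  34] | 221 [102  77  35] | 222 [102  77  35] | 223 [101  76  34] | 224 [101  76  34] | 225 [102  77  35] | 226 [102  77  36] | 227 
[... 329 characters left out ...]
 52] | 244 [156 117  51] | 245 [156 117  52] | 246 [156 117  51] | 247 [109  74  74] | 248 [ 58  80 159] | 249 [ 48  90 179] | 250 [ 47  89 178] | 251 [ 45  87 177] | 252 [ 47  89 177] | 253 [ 45  88 177] | 254 [ 46  88 178] | 255 [ 31  55 109] | 256 [39 35 36] | 257 [82 63 29] | 258 [92 70 29] | 259 [93 71 31] | 260 [94 71 32] | 261 [93 70 32] | 262 [92 70 31] | 263 [92 69 31] | 264 [93 70 31] | 265 [94 71 32] | 266 [94 72 32] | 267 [94 71 32] | 268 [94 72 33] | 269 [92 70 31] | 270 [94 71 32] | 271 [92 69 30] | 272 [93 70 32] | 273 [92 69 31] | 274 [93 70 32] | 275 [93 70 32] | 276 [93 71 32] | 277 [98 74 33] | 278 [114  86  39] | 279 [118  90  40] | 280 [120  91  40] | 281 [119  90  40] |
```

View pics/z.png

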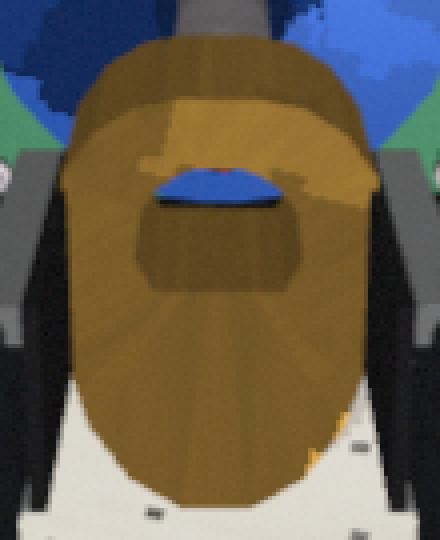

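```bash
python3 - <<'E'
from h import *
x,y=524.55,-31.85
move_l([x,y,120],DOWN(194.5),speed=100); wait(.5)
f0=get_obs()['wrist_force']; print(get_obs()['tcp_pos'],get_obs()['ee_rot'],f0)
for z in [112,108,105,102,99,96,93,90,87.5,85.5,84.7]:
    move_l([x,y,z],speed=40); o=get_obs(); d=o['wrist_force']-f0
    print(z,o['tcp_pos'].round(2),d.round(1),round(o['t'],2))
    if np.linalg.norm(d)>12: print('contact');break
E
```

```text
[524.67767648 -31.88090618 120.24347611] [-1.79989479e+02  2.36947204e-02 -1.65500675e+02] [-0.2545223   0.17372362 -1.79237082]
112 [523.94 -31.74 111.25] [ 1.1 -1.1 -0.2] 32.41
108 [524.26 -31.8  107.63] [-0.2  0.3  0.7] 32.66
105 [524.36 -31.83 104.77] [-0.7  0.1 -0.1] 32.91
102 [524.33 -31.8  101.73] [-0.  -0.1  0.3] 33.16
99 [524.28 -31.79  98.69] [0.4 0.4 0.9] 33.41
96 [524.3 -31.8  95.7] [-0.5 -0.  -0.2] 33.66
93 [524.28 -31.81  92.7 ] [ 0.2  0.9 -1.2] 33.91
90 [524.26 -31.79  89.68] [-0.3 -0.1 -0.1] 34.16
87.5 [524.34 -31.79  87.27] [ 0.9  0.2 -0. ] 34.41
85.5 [524.41 -31.83  85.33] [ 0.4 -0.2  0.9] 34.66
84.7 [524.67 -31.89  85.1 ] [-0.8 -0.6  4.3] 34.91
```

Seated without resistance. Next I release, back off and check.

```bash
python3 - <<'E'
from h import *
grip(58); move_l([524.55,-31.85,200],speed=150); wait(.6)
o=get_obs(); print(o['grip_width'],o['wrist_force'],o['t'])
C=cam('wrist',o); im=get_image('wrist'); a=np.radians(14.5)
for r,z in [(0,104),(34,100),(-17,100)]:
    u=proj(C,[520.1+r*np.cos(a),-33+r*np.sin(a),z]); cv2.circle(im,tuple(np.round(u).astype(int)),1,(255,0,255),-1)
save('end',cv2.resize(im[100:300,220:420],(600,600),interpolation=cv2.INTER_NEAREST))
E
```

```text
57.8453464076866 [-0.05478418 -0.02355269 -0.30061004] 36.7917
```

View pics/end.png

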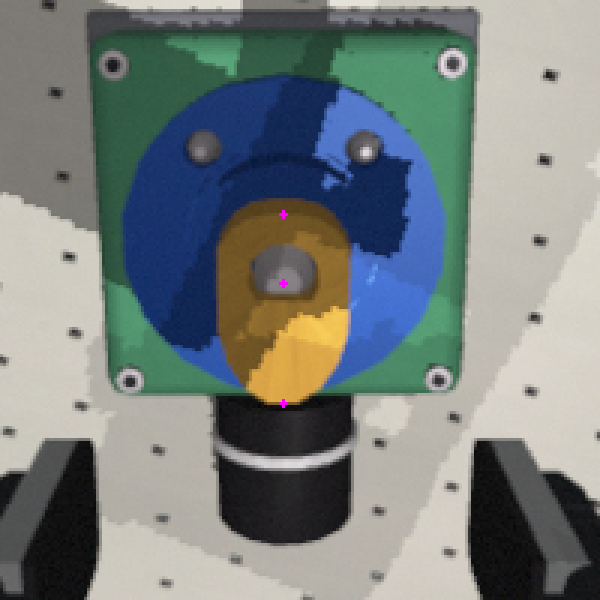

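The cam sits over the shaft with its lobe pointing at the motor and red stud (lobe tip at crop pixel 283,404, shaft tip at 283,283). It is flat on the seated plate, and the fingers are clear.

```bash
python3 -c "
from station import *
print(sign_off())"
```

```text
the job is handed in; nothing more can be done
None
```

The job is handed in at about 37 s of the 72 s allowed: the plate is home on the three studs, the cam is seated on the flatted shaft, both are released, and the weight, tin, spool and scissors were left alone; the judge's verdict was not shown.

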